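# Stand the oiled pestles up in tape rolls

### The arm

A 7-joint arm with a two-finger parallel gripper is mounted at the origin on a cart in front of the work surface, level with it; the furniture and walls round the work are solid. World frame = base frame: x ahead of the robot, y to its left, z up, the work surface at z = 0. Lengths are in m, angles in rad, forces in N, time in s.
With the tool pointing down it reaches from about 0.35 to 0.9 m from the base axis. Payload 8.1 kg.
Tool frame: the origin (TCP) lies on the centre line of the jaws, within the pads' length; the fingertips stand 17 mm ahead of it and the grasp point (between the pads) lies 2 mm behind it; z points along the fingers, y is the direction in which the jaws open and shut (so a half turn about z gives the same grasp; the last joint's range is limited). The gripper opens to 92 mm and grips with 3 to 60 N. Pads are 19 mm wide; open, the fingers measure 130 mm over their backs; the gripper's body (75 mm by 190 mm) begins 47 mm behind the grasp point.
Start: joints at [-1.228, 0.434, 0.025, 1.573, -0.012, 1.134, -0.075], TCP at [0.27, 0.564, 0.244] pointing down, gripper open.
Joint ranges: [-2.62, 2.62], [-0.44, 2.09], [-1.27, 1.32], [0.08, 2.57], [-1.32, 4.46], [0.12, 2], [-2.74, 2.74]. Speed limits (rad/s): [2.22, 2.22, 3.01, 3.01, 3.14, 3.14, 3.14].

### API

Orientations are given as a rotation vector (axis times angle).
In Python, from cell import arm, imaging, job gives the robot as it stands.
- The arm moves only by the tool jog_arm, never from a script. Its argument "moves" is a list of rows, each an object with "fingers": the closure, from -1 (fully open) to 1 (shut); "xyz": the shift along the tool's x, y, z in cm, a list of three; "angular": the turn, a rotation vector about the tool's x, y, z in rad, a list of three. In form: [{"fingers": fingers, "xyz": [dx, dy, dz], "angular": [ax, ay, az]}, ...]. A call has 1 to 12 rows; each row is the pose to reach, as a shift and turn from the pose commanded when the call began, along the tool's axes at that moment; what a row does not reach only later rows make up. A row lasts 1/8 s, in which the tool goes at most 62.5 mm and 10.7 degrees, less where a joint would pass 70% of its speed; a pose out of reach is approached as far as the arm can. A call with a gripper value outside its range is refused whole. The fingers move at their own pace and stop on an object; "grip_force" is the grip in N (left out, the last holds). Time passes only in rows, so rows that repeat a pose let the fingers close. It gives the time, the measured TCP pose, the force and the opening at its end, in the units of the state.
- arm.observe(): the state, without advancing time (a new reading comes with each control period).
- imaging.get_image(name): name is "side" or "top" or "wrist"; returns the picture (384x512x3 uint8, red, green, blue); there is no depth.
- imaging.camera_params(name): a dict with "fx", "fy", "cx", "cy" (pixels), "rvec" (rotation vector, rad) and "tvec" (3), from world to camera coordinates, as OpenCV has them; the wrist camera has in their place "hand_eye" (4x4, takes a point from camera to tool coordinates, whose origin is the TCP and whose axes are the flange's). Camera axes: x right, y down, z forward; pixel columns grow to the right and rows downward; lengths in m; the calibration is good to about 2 mm. A picture is of the moment at which its call begins: read the wrist's pose just before it. camera_params takes no time and is no camera call.
- job.sign_off(): hands the job in, once; it reports no verdict.
The state is a dict: "clock": time; "joints": joint angles; "dq": joint speeds; "joint_efforts": joint torques, N m; "position": TCP position; "ee_rot": TCP orientation; "force": force on the tool from outside, world axes, zero at the start; "ft_torque": the same for the moment, N m; "width": opening from 0.0 (shut) to 1.0 (fully open).
Only numpy, scipy, OpenCV 4.12 (cv2) and the standard library are available. Lean on these libraries where they do the work, as an engineer would, in place of code of your own. Each camera call takes 0.05 s, during which the arm holds its last target. There are 200 camera calls.

### The job

The turned wooden pestles have dried on the rack, all but the knobs they hang by, which still need oil. For each pestle on the rack slide one roll of tape up off its spindle and lay it flat in the drip tray as a stand, then lift the pestle up past the turned-up tips of its forked hook, draw it out, and stand it upright in a roll with its round end down in the core. Leave any roll you do not need on its spindle, and do not disturb the other things on the bench.

Things in the scene. Friction and masses are not known exactly. Their poses are not given: they have to be found in the camera images.
- drying_rack: Fixed wooden drying rack: ply base 125x440 mm, two posts, a rail along its y axis (front face at x = +29 mm, top 189 mm above the bench, nothing above it). Origin on the bench under the hooks. Four forked wire hooks stick out of the rail toward its -x side, at y = -150, -50, 50, 150 mm; each holds a pestle's neck near x = 0.
- hook_0 (a point): Middle of the forked hook at the rack's y = -150 mm, at the level of the wire tops, 175 mm above the bench (axes as the rack's; the other three hooks are alike). Two level 5 mm wires run along x, 22 mm between centres (17 mm gap), from the rail to x = -35 mm, where both ends turn up: the tips stand 28 mm above the wire tops. The knob rests on the wires, the neck between them.
- drip_tray: Fixed white-floored tray with a plywood rim, 136 mm (its x) by 430 mm (its y). Origin: centre of its underside. Floor 6 mm, rim top 14 mm above the bench, rim 6 mm thick. Room for four rolls in a row along y, 100 mm apart.
- tape_stand: Fixed wooden stand, base 90 mm (its x) by 200 mm (its y), 12 mm thick, origin at the centre of its underside, with two upright wooden spindles, 29 mm across, at y = -55 and +55 mm, tops 68 mm above the bench. Tape rolls are stacked two to a spindle, 24 mm each.
- spindle_0 (a point): Foot of the spindle at the stand's y = -55 mm: on its axis, at the top face of the base (12 mm above the bench).
- spindle_1 (a point): Foot of the spindle at the stand's y = +55 mm, as spindle_0.
- pestle_a: Turned light wooden pestle, 140 mm, 0.11 kg; None if absent. Origin: lowest point of its round end; z along its axis to the knob. Round end: ball, radius 28 mm, centre z = 28; neck 12.4 mm across from z = 62; knob 30 mm across, straight from z = 110 (flat underside) to 133. Hung, it can rise 42 mm before the ball meets the wires. In a core it sinks 7 mm below the roll's top.
- pestle_b: Turned dark wooden pestle, 140 mm, 0.11 kg; None if absent. Origin: lowest point of its round end; z along its axis to the knob. Round end: ball, radius 28 mm, centre z = 28; neck 12.4 mm across from z = 62; knob 30 mm across, straight from z = 110 (flat underside) to 133. Hung, it can rise 42 mm before the ball meets the wires. In a core it sinks 7 mm below the roll's top.
- pestle_c: Turned light wooden pestle, 140 mm, 0.11 kg; None if absent. Origin: lowest point of its round end; z along its axis to the knob. Round end: ball, radius 28 mm, centre z = 28; neck 12.4 mm across from z = 62; knob 30 mm across, straight from z = 110 (flat underside) to 133. Hung, it can rise 42 mm before the ball meets the wires. In a core it sinks 7 mm below the roll's top.
- pestle_d: Turned mid-brown wooden pestle, 140 mm, 0.11 kg; None if absent. Origin: lowest point of its round end; z along its axis to the knob. Round end: ball, radius 28 mm, centre z = 28; neck 12.4 mm across from z = 62; knob 30 mm across, straight from z = 110 (flat underside) to 133. Hung, it can rise 42 mm before the ball meets the wires. In a core it sinks 7 mm below the roll's top.
- roll_black: Roll of black tape, 62 mm across, 24 mm tall, with an open core 38 mm across, 0.07 kg. Origin: its centre, half way up; z along its axis. Starts on a spindle, lower one with its centre 24 mm and upper one 48 mm above the bench.
- roll_yellow: Roll of yellow tape, 62 mm across, 24 mm tall, with an open core 38 mm across, 0.07 kg. Origin: its centre, half way up; z along its axis. Starts on a spindle, lower one with its centre 24 mm and upper one 48 mm above the bench.
- roll_green: Roll of green tape, 62 mm across, 24 mm tall, with an open core 38 mm across, 0.07 kg. Origin: its centre, half way up; z along its axis. Starts on a spindle, lower one with its centre 24 mm and upper one 48 mm above the bench.
- roll_red: Roll of red tape, 62 mm across, 24 mm tall, with an open core 38 mm across, 0.07 kg. Origin: its centre, half way up; z along its axis. Starts on a spindle, lower one with its centre 24 mm and upper one 48 mm above the bench.
- oil_tin: Amber jar of oil with a black lid, 62 mm across, 105 mm tall; a bystander.
- clamp_bracket_b: Chromed bow-shaped clamp bracket, 96 mm long, 62 mm tall; a bystander.
- star_knob_a: Black star knob standing stud up, 36 mm across, 40 mm tall; a bystander.
- slip: Dark brown phenolic strip, 118x34x8 mm; a bystander.
Mind the look-alikes: they are no part of the job. What is shaped like the pestle_d but turquoise is not meant.

How it is judged:
By the outcome, as a careful person would: the job done as asked, in the order asked, and still so for the second after the job is handed in, with the robot touching nothing.
Of pestle_a, pestle_b, pestle_c, pestle_d only 3 to 4 are there at a start; the rules pass over those that are not, and their reading is None.
At some moment in a run one of roll_black, roll_yellow, roll_green, roll_red may be knocked a few centimetres aside while the robot is not near it.
It also fails if it takes over 210 s, if anything falls off the work surface, if the arm or the gripper's body presses on something with over 40 N, if the wrist force passes 120 N, or if a joint passes its speed limit or range.

## Working session

There is one attempt and no reset: what is moved stays moved. The work goes in short steps, Python scripts to look and compute and a tool call to move; the robot and the scene stay as the last step left them, time stands still between calls to the robot, and variables do not carry over. Pictures are saved under pics/ and viewed, about 12 in all and at most 16, crops included, and the job is handed in when it is done.

Besides the shell and the picture viewer there is one more tool, called in YAML: its name, and indented under it one key for each argument. jog_arm: Moves the arm, as the interface text tells. Its arguments: {"type":"object","properties":{"moves":{"type":"array"},"grip_force":{"type":"number"}},"required":["moves"]}

```bash
ls; mkdir -p pics; python3 - <<'E'
from cell import arm, imaging, job
import cv2,numpy as np
print(arm.observe())
for n in ("side","top","wrist"):
    im=imaging.get_image(n); np.save(f"pics/{n}0.npy",im)
    cv2.imwrite(f"pics/{n}0.png",im[:,:,::-1]); print(n,imaging.camera_params(n))
a=np.hstack([np.load("pics/side0.npy"),np.load("pics/top0.npy")])
E
```

```text
pics
{'clock': 0.0, 'joints': array([-1.22759298,  0.43520988,  0.02498927,  1.57408764, -0.01155087,
        1.13397397, -0.07507875]), 'dq': array([ 0.00100904, -0.00134185, -0.00068837, -0.0005038 ,  0.00022878,
       -0.00053998, -0.00117739]), 'joint_efforts': array([-3.54185613e-04, -6.67838573e+01,  9.84919667e-01, -3.14473557e+01,
       -6.05607172e-02,  4.25156776e-02,  1.57961535e-04]), 'position': array([0.26935772, 0.5634568 , 0.24295694]), 'ee_rot': array([-6.94513284e-01, -3.06370728e+00,  2.39991291e-03]), 'force': array([ 1.41627432, -0.13854284,  0.79637425]), 'ft_torque': array([ 0.05531075,  0.024419  , -0.00930018]), 'width': 1.0008439561626774}
side {'fx': 461.659654638371, 'fy': 461.659654638371, 'cx': 254.64574402158348, 'cy': 192.64058017767482, 'rvec': array([ 0.21719544, -2.6905178 ,  1.43582221]), 'tvec': array([0.5001613 , 0.14971909, 1.66272154])}
top {'fx': 375.92909664671424, 'fy': 375.92909664671424, 'cx': 257.0755598301179, 'cy': 190.12288252852233, 'rvec': array([ 2.15110887, -2.14898205,  0.13297219]), 'tvec': array([0.00893347, 0.49254381, 1.1367647 ])}
wrist {'fx': 287.92737631775105, 'fy': 287.92737631775105, 'cx': 253.09532968220634, 'cy': 192.08772836740036, 'hand_eye': array([[-4.41037136e-04, -9.56522660e-01, -2.91657686e-01,
         8.05327763e-02],
       [ 9.99999854e-01, -5.13058936e-04,  1.70458141e-04,
        -8.31971029e-04],
       [-3.12684656e-04, -2.91657568e-01,  9.56522747e-01,
        -1.40377849e-01],
       [ 0.00000000e+00,  0.00000000e+00,  0.00000000e+00,
         1.00000000e+00]])}
```

View pics/side0.png

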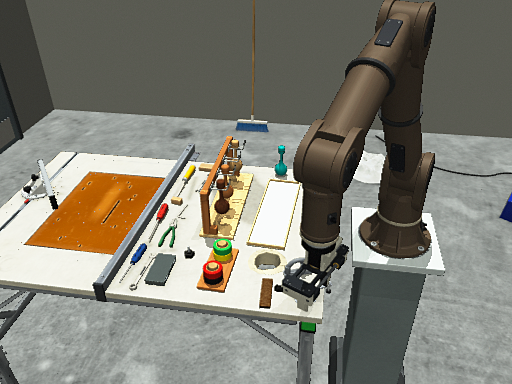

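View pics/top0.png

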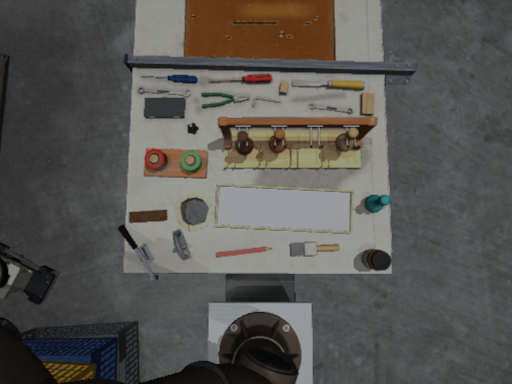

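Side view: rack with dark pestles, the stand with red and green rolls on top, and a turquoise look-alike beside the tray. Top view: knobs at about (244,147) dark, (277,143) mid-brown and (345,142) light, with the hook at x=315 empty. Rolls sit at about (156,160) red and (191,161) green, and the tray spans (216..352,186..232). So there are three pestles and I need three rolls.

```bash
cat > h.py <<'E'
from cell import arm, imaging, job
import cv2,numpy as np
from scipy.spatial.transform import Rotation as Ro
def cam(n,st=None):
    p=imaging.camera_params(n)
    if n=="wrist":
        st=st or arm.observe(); H=p["hand_eye"]; R=Ro.from_rotvec(st["ee_rot"]).as_matrix()
        return p, R@H[:3,:3], R@H[:3,3]+st["position"]
    R=cv2.Rodrigues(p["rvec"])[0]; return p,R.T,-R.T@p["tvec"]
def ray(c,uv):
    p,R,o=c; d=R@np.array([(uv[0]-p["cx"])/p["fx"],(uv[1]-p["cy"])/p["fy"],1]); return o,d/np.linalg.norm(d)
def onz(c,uv,z):
    o,d=ray(c,uv); return o+d*(z-o[2])/d[2]
def tri(*cu):
    A=np.zeros((3,3));b=np.zeros(3);rs=[ray(c,u) for c,u in cu]
    for o,d in rs: P=np.eye(3)-np.outer(d,d);A+=P;b+=P@o
    x=np.linalg.solve(A,b); return x,max(np.linalg.norm((np.eye(3)-np.outer(d,d))@(x-o)) for o,d in rs)
def proj(c,X):
    p,R,o=c; q=R.T@(np.asarray(X)-o); return np.array([p["fx"]*q[0]/q[2]+p["cx"],p["fy"]*q[1]/q[2]+p["cy"]])
def go(p,yaw):
    "tool-frame shift (cm) and turn (rad) from the measured pose to p, tool x at yaw (deg), pointing down"
    s=arm.observe();R=Ro.from_rotvec(s["ee_rot"]);c,n=np.cos(np.radians(yaw)),np.sin(np.radians(yaw))
    G=Ro.from_matrix(np.array([[c,n,0],[n,-c,0],[0,0,-1.]]))
    print("xyz",np.round(R.inv().apply(np.array(p)-s["position"])*100,2),"ang",np.round((R.inv()*G).as_rotvec(),3))
def shot(name,fn,crop=None,k=1):
    st=arm.observe(); im=imaging.get_image(name)
    np.savez(f"pics/{fn}.npz",im=im,pos=st["position"],rot=st["ee_rot"])
    v=im if crop is None else im[crop[1]:crop[3],crop[0]:crop[2]]
    cv2.imwrite(f"pics/{fn}.png",cv2.resize(v,None,fx=k,fy=k,interpolation=cv2.INTER_CUBIC)[:,:,::-1]); return im,st
def load(fn):
    z=np.load(f"pics/{fn}.npz"); return z["im"],{"position":z["pos"],"ee_rot":z["rot"]}
E
python3 - <<'E'
from h import *
t=cam("top");s=cam("side")
print("cams",t[2],s[2])
for n,uv,z in [("dark",(244,146),.2),("mid",(277,141),.2),("light",(350,139),.2),("red",(156,160),.06),("green",(191,161),.06),("trayA",(216,186),.014),("trayB",(352,193),.014),("trayC",(351,232),.014),("trayD",(215,227),.014),("standA",(145,149),.012),("standB",(208,151),.012),("standC",(208,178),.012),("standD",(145,176),.012)]:
    print(n,onz(t,uv,z).round(3), proj(s,onz(t,uv,z)).round(0))
im=np.load("pics/side0.npy")[130:300,150:320]; cv2.imwrite("pics/sc.png",cv2.resize(im,None,fx=3.5,fy=3.5,interpolation=cv2.INTER_CUBIC)[:,:,::-1])
im=np.load("pics/top0.npy")[100:240,130:390]; cv2.imwrite("pics/tc.png",cv2.resize(im,None,fx=3,fy=3,interpolation=cv2.INTER_CUBIC)[:,:,::-1])
E
```

```text
cams [3.39682099e-01 4.78703850e-04 1.19143990e+00] [0.27231966 1.36182986 1.05284448]
dark [0.591 0.044 0.2  ] [228. 180.]
mid [ 0.605 -0.046  0.2  ] [230. 167.]
light [ 0.61  -0.243  0.2  ] [239. 142.]
red [0.582 0.32  0.06 ] [214. 265.]
green [0.579 0.212 0.06 ] [223. 243.]
trayA [0.508 0.14  0.014] [248. 242.]
trayB [ 0.486 -0.289  0.014] [271. 178.]
trayC [ 0.364 -0.283  0.014] [299. 181.]
trayD [0.379 0.141 0.014] [285. 246.]
standA [0.629 0.37  0.012] [197. 285.]
standB [0.622 0.167 0.012] [214. 244.]
standC [0.534 0.166 0.012] [239. 246.]
standD [0.54  0.367 0.012] [225. 288.]
```

View pics/sc.png

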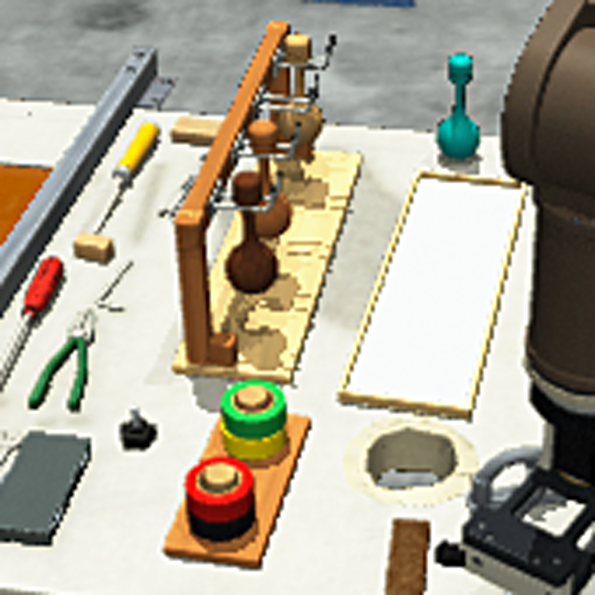

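View pics/tc.png

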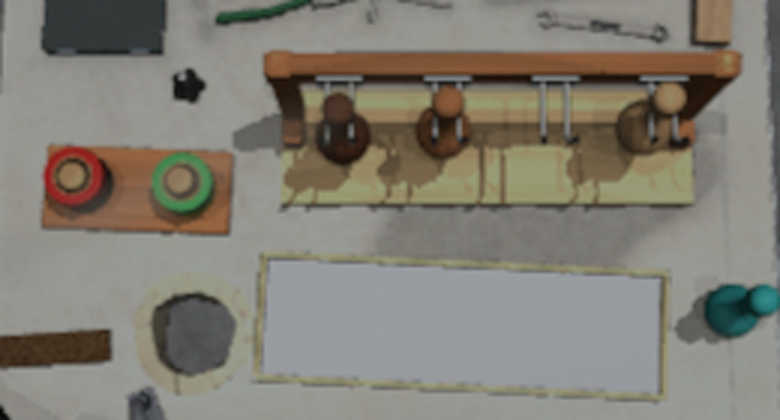

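Crops: three pestles (dark, mid-brown, light) and four rolls, red over black and green over yellow. There is a hole in the bench between the stand and the tray. I read the knob tops at top-crop (338,107), (448,100), (670,98) and side-crop (247,180), (263,130), (298,42).

```bash
python3 - <<'E'
from h import *
t=cam("top");s=cam("side")
T=lambda u,v:(130+u/3-.3,100+v/3-.3); S=lambda u,v:(150+u/3.5-.35,130+v/3.5-.35)
for n,a,b in [("dark",(338,107),(247,180)),("mid",(448,100),(263,130)),("light",(670,98),(298,42)),("red",(73,175),(220,480)),("green",(182,180),(254,400))]:
    x,e=tri((t,T(*a)),(s,S(*b))); print(n,x.round(4),round(e,4))
for n,uv,z in [("railL",(266,78),.189),("railR",(740,77),.189),("railLf",(266,55),.189),("railRf",(740,53),.189),("trayA",(263,256),.014),("B",(668,273),.014),("C",(663,398),.014),("D",(257,380),.014),("sA",(50,147),.012),("sB",(233,153),.012),("sC",(229,234),.012),("sD",(42,228),.012),("tip1",(328,141),.203),("tip1b",(355,141),.203),("tip3",(545,140),.203),("tip3b",(572,141),.203)]:
    print(n,onz(t,T(*uv),z).round(4))
E
```

```text
dark [0.6198 0.0483 0.1971] 0.0013
mid [ 0.6262 -0.0515  0.1958] 0.0017
light [ 0.6292 -0.2531  0.1944] 0.0008
red [0.5874 0.327  0.0571] 0.0015
green [0.582  0.2147 0.0574] 0.0017
railL [0.6508 0.1151 0.189 ]
railR [ 0.6514 -0.319   0.189 ]
railLf [0.6726 0.1154 0.189 ]
railRf [ 0.6741 -0.32    0.189 ]
trayA [0.5112 0.1354 0.014 ]
B [ 0.4933 -0.2909  0.014 ]
C [ 0.3627 -0.2816  0.014 ]
D [0.3808 0.1396 0.014 ]
sA [0.6295 0.3661 0.012 ]
sB [0.6229 0.1695 0.012 ]
sC [0.535 0.172 0.012]
sD [0.5414 0.3711 0.012 ]
tip1 [0.588  0.0569 0.203 ]
tip1b [0.588  0.0326 0.203 ]
tip3 [ 0.5889 -0.1378  0.203 ]
tip3b [ 0.5879 -0.162   0.203 ]
```

```bash
python3 -c "
from h import *
go((.585,.27,.22),180)"
```

```text
xyz [-41.14 -12.87   2.33] ang [-0.001 -0.    -0.446]
```

jog_arm:
  moves:
    - {"fingers":-1,"xyz":[-41.1,-12.9,2.3],"angular":[0,0,-0.446]}
    - {"fingers":-1,"xyz":[-41.1,-12.9,2.3],"angular":[0,0,-0.446]}
    - {"fingers":-1,"xyz":[-41.1,-12.9,2.3],"angular":[0,0,-0.446]}
    - {"fingers":-1,"xyz":[-41.1,-12.9,2.3],"angular":[0,0,-0.446]}
    - {"fingers":-1,"xyz":[-41.1,-12.9,2.3],"angular":[0,0,-0.446]}
    - {"fingers":-1,"xyz":[-41.1,-12.9,2.3],"angular":[0,0,-0.446]}
    - {"fingers":-1,"xyz":[-41.1,-12.9,2.3],"angular":[0,0,-0.446]}
    - {"fingers":-1,"xyz":[-41.1,-12.9,2.3],"angular":[0,0,-0.446]}
    - {"fingers":-1,"xyz":[-41.1,-12.9,2.3],"angular":[0,0,-0.446]}
    - {"fingers":-1,"xyz":[-41.1,-12.9,2.3],"angular":[0,0,-0.446]}
    - {"fingers":-1,"xyz":[-41.1,-12.9,2.3],"angular":[0,0,-0.446]}
    - {"fingers":-1,"xyz":[-41.1,-12.9,2.3],"angular":[0,0,-0.446]}

```text
clock: 1.65
position: [0.5842, 0.271, 0.2209]
ee_rot: [-0.002, 3.142, 0.0]
force: [0.1, 0.0, -0.0]
width: 1.0
```

```bash
python3 - <<'E'
from h import *
im,st=shot("wrist","w1",None,1.5); print(st["clock"],st["position"],st["ee_rot"])
c=cam("wrist",st)
for X in ([.5874,.327,.06],[.582,.2147,.06]): print(proj(c,X)*1.5)
hsv=cv2.cvtColor(im,cv2.COLOR_RGB2HSV)
for n,lo,hi in (("green",50,80),("yellow",22,34),("red",0,4)):
    m=cv2.inRange(hsv,(lo,170,80),(hi,255,255)); k,l,s,ce=cv2.connectedComponentsWithStats(m)
    for i in range(1,k):
        if s[i,4]>300: print(n,s[i],ce[i])
E
```

```text
1.65 [0.58424441 0.27099595 0.22088082] [-2.10830221e-03  3.14150920e+00  3.47187691e-04]
[457.02648842 277.60275866]
[301.49664896 270.25524342]
green [174 151  55  54 684] [203.25584795 181.59210526]
red [ 276  157   56   54 1028] [306.42120623 184.00486381]
```

View pics/w1.png

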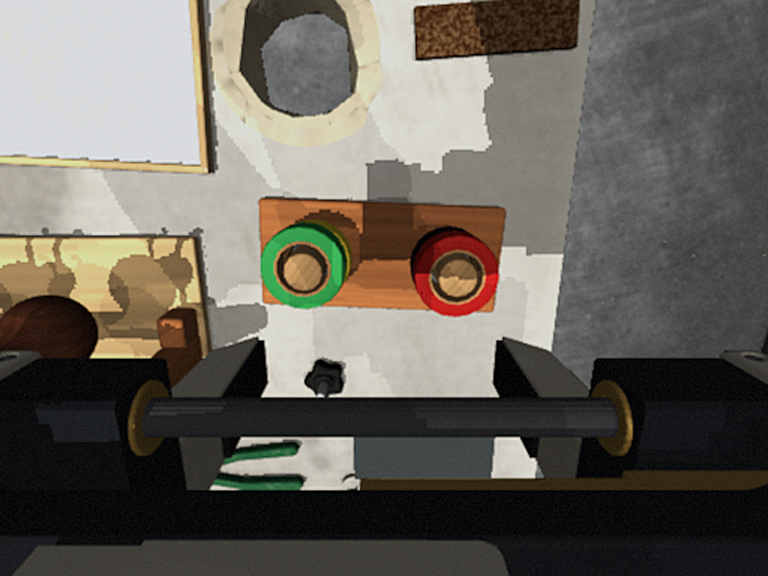

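The wrist view shows the green ring centred at (304,265) and the red ring at (455.5,272), both in 1.5x pixels. Nothing blocks either.

```bash
python3 - <<'E'
from h import *
im,st=load("w1"); c=cam("wrist",st)
for n,u in (("g",(304,265)),("r",(455.5,272))):
    p=onz(c,np.array(u)/1.5-.17,.06); print(n,p); 
go((p[0],p[1],.055),180)
E
```

```text
g [0.57791727 0.21652461 0.06      ]
r [0.58301841 0.3254824  0.06      ]
xyz [ 0.13  5.46 16.59] ang [0.    0.    0.001]
```

jog_arm:
  moves:
    - {"fingers":-1,"xyz":[-0.1,5.5,2],"angular":[0,0,0]}
    - {"fingers":-1,"xyz":[-0.1,5.5,7],"angular":[0,0,0]}
    - {"fingers":-1,"xyz":[-0.1,5.5,10.5],"angular":[0,0,0]}
    - {"fingers":-1,"xyz":[-0.1,5.5,14],"angular":[0,0,0]}
    - {"fingers":-1,"xyz":[-0.1,5.5,16.6],"angular":[0,0,0]}
    - {"fingers":-1,"xyz":[-0.1,5.5,16.6],"angular":[0,0,0]}
    - {"fingers":1,"xyz":[-0.1,5.5,16.6],"angular":[0,0,0]}
    - {"fingers":1,"xyz":[-0.1,5.5,16.6],"angular":[0,0,0]}
    - {"fingers":1,"xyz":[-0.1,5.5,16.6],"angular":[0,0,0]}
    - {"fingers":1,"xyz":[-0.1,5.5,16.6],"angular":[0,0,0]}
    - {"fingers":1,"xyz":[-0.1,5.5,16.6],"angular":[0,0,0]}
    - {"fingers":1,"xyz":[-0.1,5.5,16.6],"angular":[0,0,0]}
  grip_force: 15

```text
clock: 3.2
position: [0.5861, 0.3257, 0.0557]
ee_rot: [-0.0, 3.14, 0.001]
force: [-0.9, -0.5, 5.8]
width: 0.677
```

jog_arm:
  moves:
    - {"fingers":1,"xyz":[0,0,-2.5],"angular":[0,0,0]}
    - {"fingers":1,"xyz":[0,0,-6],"angular":[0,0,0]}
    - {"fingers":1,"xyz":[0,0,-9],"angular":[0,0,0]}
    - {"fingers":1,"xyz":[2,-5,-9],"angular":[0,0,0]}
    - {"fingers":1,"xyz":[15.3,-50,-9],"angular":[0,0,0]}
    - {"fingers":1,"xyz":[15.3,-50,-9],"angular":[0,0,0]}
    - {"fingers":1,"xyz":[15.3,-50,-9],"angular":[0,0,0]}
    - {"fingers":1,"xyz":[15.3,-50,-9],"angular":[0,0,0]}
    - {"fingers":1,"xyz":[15.3,-50,-9],"angular":[0,0,0]}
    - {"fingers":1,"xyz":[15.3,-50,-9],"angular":[0,0,0]}
    - {"fingers":1,"xyz":[15.3,-50,-9],"angular":[0,0,0]}
    - {"fingers":1,"xyz":[15.3,-50,-9],"angular":[0,0,0]}

```text
clock: 4.7
position: [0.4311, -0.1781, 0.1449]
ee_rot: [-0.006, -3.141, 0.001]
force: [0.3, -0.2, -0.7]
width: 0.68
```

```bash
python3 - <<'E'
from h import *
go((.433,-.174,.0265),180)
im,st=shot("wrist","w2",None,1.5); c=cam("wrist",st); print(st["position"],st["width"])
hsv=cv2.cvtColor(im,cv2.COLOR_RGB2HSV)
# tray edges: white floor extents
for X in ([.5112,.1354,.014],[.4933,-.2909,.014],[.3627,-.2816,.014],[.3808,.1396,.014],[.433,-.174,.03]): print(proj(c,X)*1.5)
E
```

```text
xyz [-0.19  0.42 11.84] ang [-0.001 -0.    -0.004]
[ 0.43107524 -0.17810203  0.14491012] 0.6795178868625652
[823.16797892 391.94868541]
[218.66183059 371.31659318]
[209.69511398 178.39149267]
[892.03187996 205.476309  ]
[386.53084194 295.50860783]
```

View pics/w2.png

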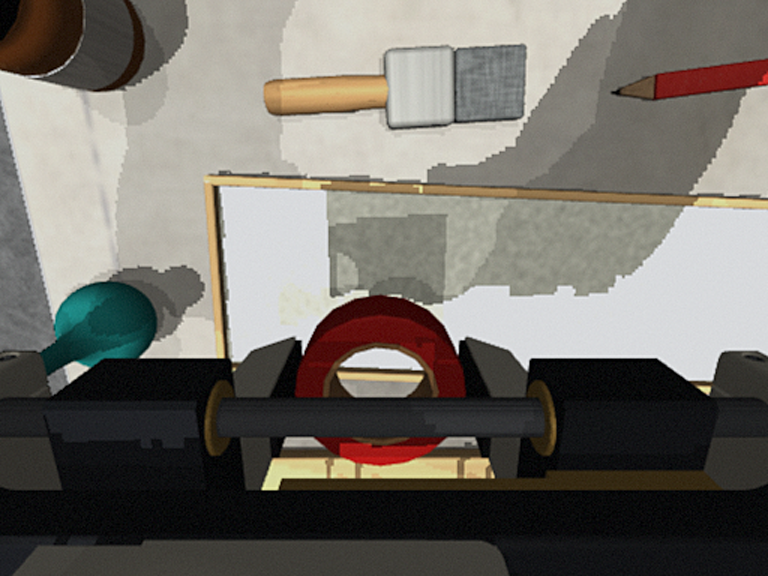

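The held red roll is centred at (380,380) in 1.5x pixels. The tray's near-right corner shows at (208,178), against (209.7,178.4) projected, so they agree.

jog_arm:
  moves:
    - {"fingers":1,"xyz":[-0.2,0.4,4],"angular":[0,0,0]}
    - {"fingers":1,"xyz":[-0.2,0.4,8],"angular":[0,0,0]}
    - {"fingers":1,"xyz":[-0.2,0.4,10.5],"angular":[0,0,0]}
    - {"fingers":1,"xyz":[-0.2,0.4,11.8],"angular":[0,0,0]}
    - {"fingers":1,"xyz":[-0.2,0.4,11.8],"angular":[0,0,0]}
    - {"fingers":-0.65,"xyz":[-0.2,0.4,11.8],"angular":[0,0,0]}
    - {"fingers":-0.65,"xyz":[-0.2,0.4,11.8],"angular":[0,0,0]}
    - {"fingers":-0.65,"xyz":[-0.2,0.4,11.8],"angular":[0,0,0]}
    - {"fingers":-0.65,"xyz":[-0.2,0.4,9],"angular":[0,0,0]}
    - {"fingers":-0.65,"xyz":[-0.2,0.4,4],"angular":[0,0,0]}
    - {"fingers":-0.65,"xyz":[-0.2,0.4,-1],"angular":[0,0,0]}
    - {"fingers":-0.65,"xyz":[-0.2,0.4,-3],"angular":[0,0,0]}

```text
clock: 6.25
position: [0.4359, -0.1711, 0.1779]
ee_rot: [-0.0, 3.137, -0.002]
force: [0.6, -0.6, -0.8]
width: 0.825
```

```bash
python3 - <<'E'
from h import *
go((.58,.2155,.17),180)
im,st=shot("wrist","w3",None,1.5)
def roll(c,im,lo,hi,z):
    m=cv2.inRange(cv2.cvtColor(im,cv2.COLOR_RGB2HSV),lo,hi); k,l,s,ce=cv2.connectedComponentsWithStats(m)
    for i in range(1,k):
        if s[i,4]>60: print(s[i],onz(c,(s[i,0]+s[i,2]/2,s[i,1]+s[i,3]/2),z).round(3))
roll(cam("wrist",st),im,(0,170,60),(4,255,255),.03)
E
```

```text
xyz [-14.41  38.66   0.81] ang [-0.001  0.004  0.   ]
[ 412   37  100   28 1485] [0.31  0.018 0.03 ]
[ 225  156   58   56 1208] [ 0.435 -0.17   0.03 ]
```

jog_arm:
  moves:
    - {"fingers":-1,"xyz":[-14.4,38.7,0.8],"angular":[0,0,0]}
    - {"fingers":-1,"xyz":[-14.4,38.7,0.8],"angular":[0,0,0]}
    - {"fingers":-1,"xyz":[-14.4,38.7,0.8],"angular":[0,0,0]}
    - {"fingers":-1,"xyz":[-14.4,38.7,0.8],"angular":[0,0,0]}
    - {"fingers":-1,"xyz":[-14.4,38.7,0.8],"angular":[0,0,0]}
    - {"fingers":-1,"xyz":[-14.4,38.7,0.8],"angular":[0,0,0]}
    - {"fingers":-1,"xyz":[-14.4,38.7,0.8],"angular":[0,0,0]}
    - {"fingers":-1,"xyz":[-14.4,38.7,0.8],"angular":[0,0,0]}
    - {"fingers":-1,"xyz":[-14.4,38.7,0.8],"angular":[0,0,0]}
    - {"fingers":-1,"xyz":[-14.4,38.7,0.8],"angular":[0,0,0]}

```text
clock: 7.55
position: [0.5786, 0.2145, 0.1667]
ee_rot: [-0.003, -3.141, 0.001]
force: [0.5, -0.8, -0.1]
width: 0.997
```

```bash
cat >> h.py <<'E'
def roll(c,im,lo,hi,z):
    m=cv2.inRange(cv2.cvtColor(im,cv2.COLOR_RGB2HSV),lo,hi); k,l,s,ce=cv2.connectedComponentsWithStats(m)
    for i in range(1,k):
        if s[i,4]>150: print(s[i],onz(c,(s[i,0]+s[i,2]/2,s[i,1]+s[i,3]/2),z).round(4))
G=((50,150,60),(80,255,255)); Y=((22,150,60),(34,255,255)); RD=((0,170,60),(4,255,255))
E
python3 - <<'E'
from h import *
im,st=shot("wrist","w4",None,1.5)
print(st["position"],st["dq"].round(3)); c=cam("wrist",st); roll(c,im,*G,.06); print(proj(c,(.58,.2155,.06)))
go((.58,.2155,.055),180)
E
```

```text
[0.57858491 0.21447613 0.16669303] [ 0.004 -0.003 -0.001 -0.003 -0.    -0.001 -0.001]
[ 221  167   66   63 1582] [0.5792 0.2151 0.06  ]
[254.40214639 199.29684067]
xyz [-0.13  0.09 11.19] ang [-0.001  0.    -0.002]
```

jog_arm:
  moves:
    - {"fingers":-1,"xyz":[-0.1,0.1,5],"angular":[0,0,0]}
    - {"fingers":-1,"xyz":[-0.1,0.1,9],"angular":[0,0,0]}
    - {"fingers":-1,"xyz":[-0.1,0.1,11.2],"angular":[0,0,0]}
    - {"fingers":-1,"xyz":[-0.1,0.1,11.2],"angular":[0,0,0]}
    - {"fingers":1,"xyz":[-0.1,0.1,11.2],"angular":[0,0,0]}
    - {"fingers":1,"xyz":[-0.1,0.1,11.2],"angular":[0,0,0]}
    - {"fingers":1,"xyz":[-0.1,0.1,11.2],"angular":[0,0,0]}
    - {"fingers":1,"xyz":[-0.1,0.1,11.2],"angular":[0,0,0]}
    - {"fingers":1,"xyz":[-0.1,0.1,11.2],"angular":[0,0,0]}
    - {"fingers":1,"xyz":[-0.1,0.1,9],"angular":[0,0,0]}
    - {"fingers":1,"xyz":[-0.1,0.1,5],"angular":[0,0,0]}
    - {"fingers":1,"xyz":[-0.1,0.1,2],"angular":[0,0,0]}

```text
clock: 9.1
position: [0.5798, 0.2175, 0.1482]
ee_rot: [-0.0, 3.141, 0.001]
force: [-0.3, 0.6, -0.2]
width: 0.683
```

```bash
python3 - <<'E'
from h import *
go((.437,-.071,.14),180);go((.437,-.071,.027),180);print(arm.observe()["dq"].round(3))
E
```

```text
xyz [ 14.29 -28.84   0.8 ] ang [0.    0.001 0.   ]
xyz [ 14.3  -28.85  12.1 ] ang [0.    0.001 0.   ]
[-0.01  -0.268  0.014 -0.211 -0.01   0.48   0.009]
```

jog_arm:
  moves:
    - {"fingers":1,"xyz":[14.3,-28.7,0],"angular":[0,0,0]}
    - {"fingers":1,"xyz":[14.3,-28.7,0],"angular":[0,0,0]}
    - {"fingers":1,"xyz":[14.3,-28.7,0],"angular":[0,0,0]}
    - {"fingers":1,"xyz":[14.3,-28.7,0],"angular":[0,0,0]}
    - {"fingers":1,"xyz":[14.3,-28.7,0],"angular":[0,0,0]}
    - {"fingers":1,"xyz":[14.3,-28.7,0],"angular":[0,0,0]}
    - {"fingers":1,"xyz":[14.3,-28.7,0],"angular":[0,0,0]}
    - {"fingers":1,"xyz":[14.3,-28.7,0],"angular":[0,0,0]}
    - {"fingers":1,"xyz":[14.3,-28.7,0],"angular":[0,0,0]}

```text
clock: 10.22
position: [0.4374, -0.0685, 0.1467]
ee_rot: [-0.004, 3.141, 0.0]
force: [0.2, -0.1, -0.5]
width: 0.676
```

```bash
python3 - <<'E'
from h import *
im,st=shot("wrist","w5",None,1.5); roll(cam("wrist",st),im,*RD,.03)
go((.437,-.071,.027),180);print(arm.observe()["dq"].round(3))
E
```

```text
[ 313   20  179   40 3005] [0.307  0.0514 0.03  ]
[ 112  160   65   63 1629] [ 0.4347 -0.1698  0.03  ]
xyz [ 0.03 -0.24 11.96] ang [0.    0.    0.002]
[ 0.005 -0.002  0.004  0.003  0.001 -0.     0.002]
```

jog_arm:
  moves:
    - {"fingers":1,"xyz":[0,-0.2,4],"angular":[0,0,0]}
    - {"fingers":1,"xyz":[0,-0.2,8],"angular":[0,0,0]}
    - {"fingers":1,"xyz":[0,-0.2,10.5],"angular":[0,0,0]}
    - {"fingers":1,"xyz":[0,-0.2,12],"angular":[0,0,0]}
    - {"fingers":1,"xyz":[0,-0.2,12],"angular":[0,0,0]}
    - {"fingers":-0.6,"xyz":[0,-0.2,12],"angular":[0,0,0]}
    - {"fingers":-0.6,"xyz":[0,-0.2,12],"angular":[0,0,0]}
    - {"fingers":-0.6,"xyz":[0,-0.2,12],"angular":[0,0,0]}
    - {"fingers":-0.6,"xyz":[0,-0.2,9],"angular":[0,0,0]}
    - {"fingers":-0.6,"xyz":[0,-0.2,4],"angular":[0,0,0]}
    - {"fingers":-0.6,"xyz":[0,-0.2,-1],"angular":[0,0,0]}
    - {"fingers":-0.6,"xyz":[0,-0.2,-3],"angular":[0,0,0]}

```text
clock: 11.78
position: [0.4379, -0.0718, 0.1798]
ee_rot: [0.0, 3.137, -0.0]
force: [0.2, -0.8, -1.8]
width: 0.802
```

```bash
python3 - <<'E'
from h import *
im,st=shot("wrist","w6",None,1.5); roll(cam("wrist",st),im,*G,.03);roll(cam("wrist",st),im,*RD,.03)
go((.58,.2155,.17),180)
E
```

```text
[ 225  156   58   55 1225] [ 0.437 -0.071  0.03 ]
[ 310   28  159   35 2367] [0.3067 0.0523 0.03  ]
[ 131  153   58   57 1297] [ 0.4348 -0.1689  0.03  ]
xyz [-14.13  28.74   1.19] ang [-0.     0.006 -0.   ]
```

Green and red are both laid. Next is the lower yellow roll.

jog_arm:
  moves:
    - {"fingers":-1,"xyz":[-14.2,28.7,1],"angular":[0,0,0]}
    - {"fingers":-1,"xyz":[-14.2,28.7,1],"angular":[0,0,0]}
    - {"fingers":-1,"xyz":[-14.2,28.7,1],"angular":[0,0,0]}
    - {"fingers":-1,"xyz":[-14.2,28.7,1],"angular":[0,0,0]}
    - {"fingers":-1,"xyz":[-14.2,28.7,1],"angular":[0,0,0]}
    - {"fingers":-1,"xyz":[-14.2,28.7,1],"angular":[0,0,0]}
    - {"fingers":-1,"xyz":[-14.2,28.7,1],"angular":[0,0,0]}
    - {"fingers":-1,"xyz":[-14.2,28.7,1],"angular":[0,0,0]}
    - {"fingers":-1,"xyz":[-14.2,28.7,1],"angular":[0,0,0]}

```text
clock: 12.95
position: [0.5786, 0.2135, 0.167]
ee_rot: [0.003, 3.141, -0.001]
force: [-0.1, -1.3, -0.3]
width: 1.003
```

```bash
python3 - <<'E'
from h import *
im,st=shot("wrist","w7",None,1.5)
print(st["position"]); c=cam("wrist",st); roll(c,im,*Y,.036)
go((.579,.2155,.033),180)
E
```

```text
[0.57861863 0.21354402 0.16698917]
[ 226  159   62   63 1656] [0.5791 0.2173 0.036 ]
xyz [-0.03  0.16 13.4 ] ang [-0.     0.    -0.002]
```

View pics/w7.png

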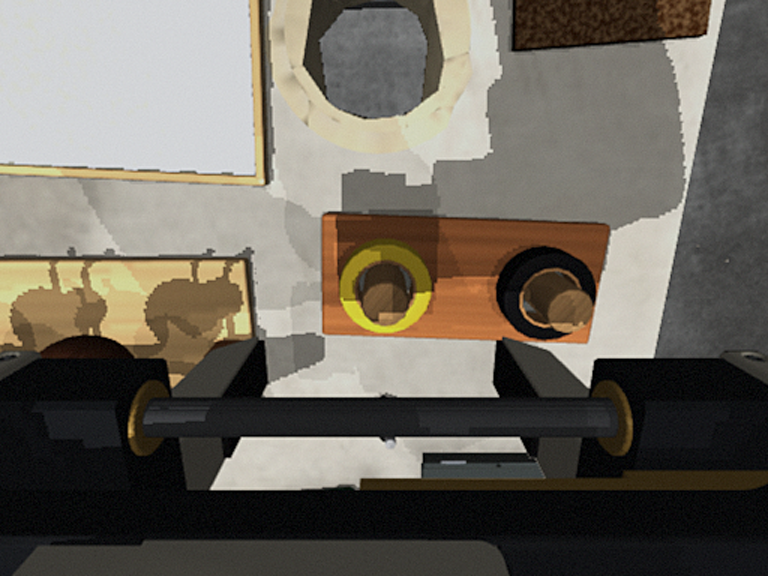

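Yellow sits flat on its spindle, centred at (386,287), and black is untouched at (547,292).

jog_arm:
  moves:
    - {"fingers":-1,"xyz":[0,0.3,5],"angular":[0,0,0]}
    - {"fingers":-1,"xyz":[0,0.3,10],"angular":[0,0,0]}
    - {"fingers":-1,"xyz":[0,0.3,12.5],"angular":[0,0,0]}
    - {"fingers":-1,"xyz":[0,0.3,13.3],"angular":[0,0,0]}
    - {"fingers":-1,"xyz":[0,0.3,13.3],"angular":[0,0,0]}
    - {"fingers":1,"xyz":[0,0.3,13.3],"angular":[0,0,0]}
    - {"fingers":1,"xyz":[0,0.3,13.3],"angular":[0,0,0]}
    - {"fingers":1,"xyz":[0,0.3,13.3],"angular":[0,0,0]}
    - {"fingers":1,"xyz":[0,0.3,13.3],"angular":[0,0,0]}
    - {"fingers":1,"xyz":[0,0.3,11],"angular":[0,0,0]}
    - {"fingers":1,"xyz":[0,0.3,6],"angular":[0,0,0]}
    - {"fingers":1,"xyz":[0,0.3,2],"angular":[0,0,0]}

```text
clock: 14.5
position: [0.5787, 0.2184, 0.1483]
ee_rot: [-0.0, 3.141, 0.0]
force: [1.0, 0.1, -0.8]
width: 0.668
```

jog_arm:
  moves:
    - {"fingers":1,"xyz":[13.8,-18.8,0],"angular":[0,0,0]}
    - {"fingers":1,"xyz":[13.8,-18.8,0],"angular":[0,0,0]}
    - {"fingers":1,"xyz":[13.8,-18.8,0],"angular":[0,0,0]}
    - {"fingers":1,"xyz":[13.8,-18.8,0],"angular":[0,0,0]}
    - {"fingers":1,"xyz":[13.8,-18.8,0],"angular":[0,0,0]}
    - {"fingers":1,"xyz":[13.8,-18.8,0],"angular":[0,0,0]}
    - {"fingers":1,"xyz":[13.8,-18.8,0],"angular":[0,0,0]}

```text
clock: 15.38
position: [0.4415, 0.0314, 0.1468]
ee_rot: [-0.003, 3.141, 0.001]
force: [0.1, -0.1, -0.7]
width: 0.671
```

```bash
python3 - <<'E'
from h import *
im,st=shot("wrist","w8",None,1.5); roll(cam("wrist",st),im,*G,.03)
print(st["width"])
go((.441,.029,.0285),180);print(arm.observe()["dq"].round(3))
E
```

```text
[ 112  157   65   63 1602] [ 0.436  -0.0696  0.03  ]
0.6709724941503385
xyz [ 0.04 -0.24 11.82] ang [0.    0.    0.002]
[-0.001  0.002  0.003  0.006  0.     0.001  0.003]
```

jog_arm:
  moves:
    - {"fingers":1,"xyz":[0,-0.2,4],"angular":[0,0,0]}
    - {"fingers":1,"xyz":[0,-0.2,8],"angular":[0,0,0]}
    - {"fingers":1,"xyz":[0,-0.2,10.5],"angular":[0,0,0]}
    - {"fingers":1,"xyz":[0,-0.2,11.8],"angular":[0,0,0]}
    - {"fingers":1,"xyz":[0,-0.2,11.8],"angular":[0,0,0]}
    - {"fingers":-0.6,"xyz":[0,-0.2,11.8],"angular":[0,0,0]}
    - {"fingers":-0.6,"xyz":[0,-0.2,11.8],"angular":[0,0,0]}
    - {"fingers":-0.6,"xyz":[0,-0.2,11.8],"angular":[0,0,0]}
    - {"fingers":-0.6,"xyz":[0,-0.2,9],"angular":[0,0,0]}
    - {"fingers":-0.6,"xyz":[0,-0.2,4],"angular":[0,0,0]}
    - {"fingers":-0.6,"xyz":[0,-0.2,-1],"angular":[0,0,0]}
    - {"fingers":-0.6,"xyz":[0,-0.2,-6],"angular":[0,0,0]}

```text
clock: 16.92
position: [0.4404, 0.0282, 0.2087]
ee_rot: [-0.0, 3.141, 0.0]
force: [1.0, 0.8, -0.3]
width: 0.799
```

```bash
python3 - <<'E'
from h import *
im,st=shot("wrist","w9",None,1.5); c=cam("wrist",st); roll(c,im,*Y,.03); roll(c,im,*G,.03)
go((.60,.005,.29),180); print(st["position"])
E
```

```text
[ 228  152   52   54 1230] [0.4415 0.0292 0.03  ]
[ 141  149   53   52 1062] [ 0.4367 -0.0693  0.03  ]
xyz [-15.74  -2.35  -7.42] ang [ 0.002  0.009 -0.   ]
[0.44040768 0.02818831 0.20874106]
```

jog_arm:
  moves:
    - {"fingers":-0.3,"xyz":[0,0,-7],"angular":[0,0,0]}
    - {"fingers":-0.3,"xyz":[0,0,-7.4],"angular":[0,0,0]}
    - {"fingers":-0.3,"xyz":[-15.7,-2.4,-7.4],"angular":[0,0,0]}
    - {"fingers":-0.3,"xyz":[-15.7,-2.4,-7.4],"angular":[0,0,0]}
    - {"fingers":-0.3,"xyz":[-15.7,-2.4,-7.4],"angular":[0,0,0]}
    - {"fingers":-0.3,"xyz":[-15.7,-2.4,-7.4],"angular":[0,0,0]}
    - {"fingers":-0.3,"xyz":[-15.7,-2.4,-7.4],"angular":[0,0,0]}
    - {"fingers":-0.3,"xyz":[-15.7,-2.4,-7.4],"angular":[0,0,0]}

```text
clock: 17.98
position: [0.5967, 0.0046, 0.2809]
ee_rot: [0.001, -3.141, -0.0]
force: [-0.7, 1.4, -0.2]
width: 0.649
```

```bash
python3 - <<'E'
from h import *
im,st=shot("wrist","w10",None,1.5); c=cam("wrist",st); print(st["position"])
for X in ([.6198,.0483,.205],[.6262,-.0515,.205]): print(proj(c,X)*1.5)
E
```

```text
[0.59670279 0.00457967 0.28085809]
[459.34566468 354.15836197]
[278.36248616 364.70331265]
```

View pics/w10.png

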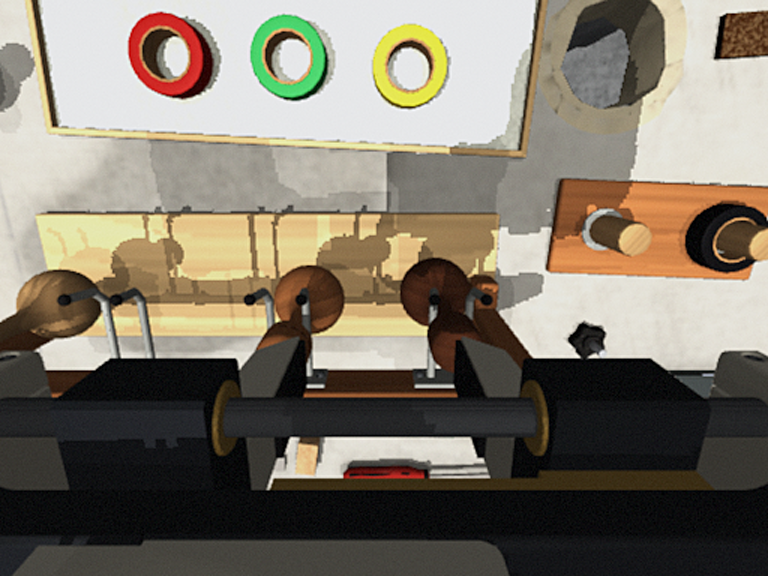

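Rolls lie flat in the tray at (170,55), (289,57) and (410,67). The knobs at (287,335) and (453,335) are partly hidden by the fingers, so I'll back off for an open view.

jog_arm:
  moves:
    - {"fingers":-0.3,"xyz":[6,0,0],"angular":[0,0,0]}
    - {"fingers":-0.3,"xyz":[6,0,0],"angular":[0,0,0]}
    - {"fingers":-0.3,"xyz":[6,0,0],"angular":[0,0,0]}
    - {"fingers":-0.3,"xyz":[6,0,0],"angular":[0,0,0]}

```text
clock: 18.52
position: [0.5388, 0.0044, 0.2813]
ee_rot: [-0.0, 3.14, 0.0]
force: [0.2, -0.2, -0.1]
width: 0.647
```

```bash
python3 - <<'E'
from h import *
im,st=shot("wrist","w11",(120,100,400,290),2.8); c=cam("wrist",st); print(st["position"])
for X in ([.6198,.0483,.205],[.6262,-.0515,.205]): print((proj(c,X)-[120,100])*2.8)
E
```

```text
[0.53878217 0.00441516 0.28129084]
[511.88059292 547.10116884]
[197.07037265 564.34460509]
```

View pics/w11.png

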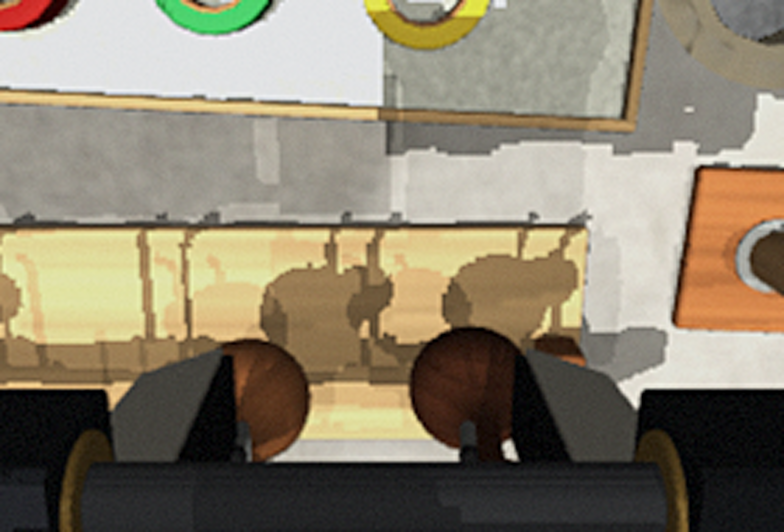

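The image's "up" is toward the robot, so backing off moved the knobs behind the fingers. I'll go beyond them instead.

jog_arm:
  moves:
    - {"fingers":-0.3,"xyz":[-12.5,0,0],"angular":[0,0,0]}
    - {"fingers":-0.3,"xyz":[-12.5,0,0],"angular":[0,0,0]}
    - {"fingers":-0.3,"xyz":[-12.5,0,0],"angular":[0,0,0]}
    - {"fingers":-0.3,"xyz":[-12.5,0,0],"angular":[0,0,0]}
    - {"fingers":-0.3,"xyz":[-12.5,0,0],"angular":[0,0,0]}

```text
clock: 19.2
position: [0.6621, 0.0043, 0.2813]
ee_rot: [-0.0, 3.141, 0.0]
force: [-0.2, 0.4, 0.6]
width: 0.648
```

```bash
python3 - <<'E'
from h import *
im,st=shot("wrist","w12",(120,60,400,250),2.8); c=cam("wrist",st); print(st["position"])
for X in ([.6198,.0483,.205],[.6262,-.0515,.205]): print((proj(c,X)-[120,60])*2.8)
E
```

```text
[0.6620757  0.00425594 0.28129945]
[535.34967212 272.16067805]
[168.78626658 295.53134337]
```

View pics/w12.png

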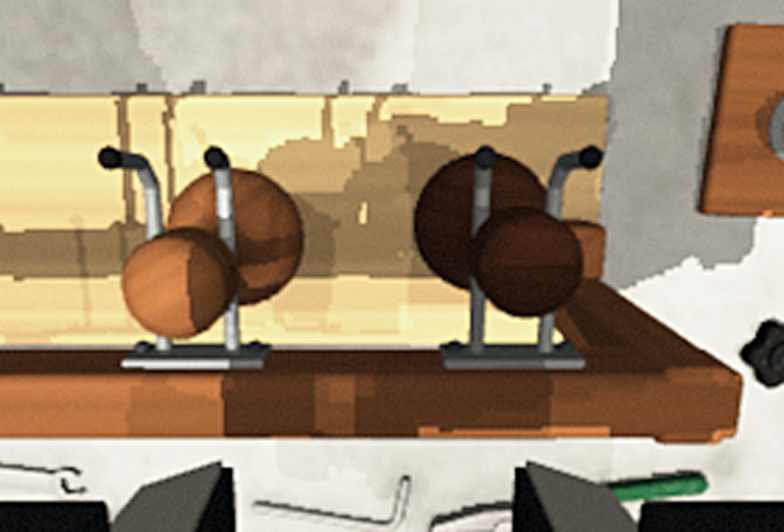

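Mid-brown knob outline is centred at (178,282) with radius 56 in the 2.8x crop. The dark one is at (528,261), radius 55. The hook tips are at (109,157), (215,157), (486,157) and (591,157).

```bash
python3 - <<'E'
from h import *
im,st=load("w12"); c=cam("wrist",st); U=lambda u:np.array(u)/2.8+[119.7,59.7]
for n,u,z in (("mid",(178,282),.198),("dark",(528,261),.198),("t",(109,157),.203),("t",(215,157),.203),("t",(486,157),.203),("t",(591,157),.203)): print(n,onz(c,U(u),z).round(4))
t=cam("top");print("knob z tri",tri((t,(242.4,135.4)),(c,U((528,261)))),tri((t,(279,133)),(c,U((178,282)))))
go((.6205,.047,.25),180); go((.6205,.047,.1965),180)
E
```

```text
mid [ 0.6236 -0.0506  0.198 ]
dark [0.6177 0.0472 0.198 ]
t [ 0.5894 -0.0652  0.203 ]
t [ 0.5894 -0.0374  0.203 ]
t [0.5895 0.0337 0.203 ]
t [0.5895 0.0613 0.203 ]
knob z tri (array([0.61783043, 0.04705141, 0.20405895]), np.float64(0.0014553701042186523)) (array([ 0.62405019, -0.05012388,  0.20380577]), np.float64(0.0017643736904427248))
xyz [4.16 4.27 3.15] ang [0.    0.001 0.   ]
xyz [4.16 4.27 8.5 ] ang [0.    0.001 0.   ]
```

jog_arm:
  moves:
    - {"fingers":-0.3,"xyz":[4.4,4.3,1],"angular":[0,0,0]}
    - {"fingers":-0.3,"xyz":[4.4,4.3,3],"angular":[0,0,0]}
    - {"fingers":-0.3,"xyz":[4.4,4.3,5],"angular":[0,0,0]}
    - {"fingers":-0.3,"xyz":[4.4,4.3,7],"angular":[0,0,0]}
    - {"fingers":-0.3,"xyz":[4.4,4.3,8.5],"angular":[0,0,0]}
    - {"fingers":-0.3,"xyz":[4.4,4.3,8.5],"angular":[0,0,0]}
    - {"fingers":-0.3,"xyz":[4.4,4.3,8.5],"angular":[0,0,0]}
    - {"fingers":1,"xyz":[4.4,4.3,8.5],"angular":[0,0,0]}
    - {"fingers":1,"xyz":[4.4,4.3,8.5],"angular":[0,0,0]}
    - {"fingers":1,"xyz":[4.4,4.3,8.5],"angular":[0,0,0]}
    - {"fingers":1,"xyz":[4.4,4.3,8.5],"angular":[0,0,0]}
    - {"fingers":1,"xyz":[4.4,4.3,8.5],"angular":[0,0,0]}
  grip_force: 25

```text
clock: 20.75
position: [0.6189, 0.0473, 0.1959]
ee_rot: [-0.0, 3.141, 0.0]
force: [0.5, 0.0, 1.2]
width: 0.321
```

jog_arm:
  moves:
    - {"fingers":1,"xyz":[0,0,-1.2],"angular":[0,0,0]}
    - {"fingers":1,"xyz":[0,0,-2.4],"angular":[0,0,0]}
    - {"fingers":1,"xyz":[0,0,-3.5],"angular":[0,0,0]}
    - {"fingers":1,"xyz":[0,0,-3.5],"angular":[0,0,0]}
    - {"fingers":1,"xyz":[0,0,-3.5],"angular":[0,0,0]}
    - {"fingers":1,"xyz":[2,0,-3.5],"angular":[0,0,0]}
    - {"fingers":1,"xyz":[4,0,-3.5],"angular":[0,0,0]}
    - {"fingers":1,"xyz":[6,0,-3.5],"angular":[0,0,0]}
    - {"fingers":1,"xyz":[8,0,-3.5],"angular":[0,0,0]}
    - {"fingers":1,"xyz":[10,0,-3.5],"angular":[0,0,0]}
    - {"fingers":1,"xyz":[10,0,-3.5],"angular":[0,0,0]}
    - {"fingers":1,"xyz":[10,0,-3.5],"angular":[0,0,0]}

```text
clock: 22.25
position: [0.5193, 0.0473, 0.2307]
ee_rot: [-0.0, 3.141, 0.0]
force: [0.5, 0.1, -0.9]
width: 0.321
```

```bash
python3 - <<'E'
from h import *
im,st=shot("wrist","w13",None,1.5); print(st["position"],st["width"]); c=cam("wrist",st); roll(c,im,*Y,.03);roll(c,im,*G,.03);roll(c,im,*RD,.03)
shot("top","t13"); v=cv2.imread("pics/t13.png")[100:240,130:390]; a=cv2.resize(v,(780,420)); shot("side","s13"); b=cv2.imread("pics/s13.png")[130:260,150:391]
cv2.imwrite("pics/c13.png",cv2.resize(b,None,fx=3.2,fy=3.2,interpolation=cv2.INTER_CUBIC))
go((.4415,.0292,.23),180); print(st["force"])
E
```

```text
[0.51930841 0.04725999 0.23068149] 0.3212011414945637
[ 211   82   53   55 1207] [0.4444 0.0295 0.03  ]
[ 123   75   54   56 1166] [ 0.4373 -0.0694  0.03  ]
[  35   74   54   56 1201] [ 0.4361 -0.1687  0.03  ]
xyz [ 7.78 -1.8   0.06] ang [-0.  0. -0.]
[ 0.47123928  0.08401317 -0.8996629 ]
```

View pics/c13.png

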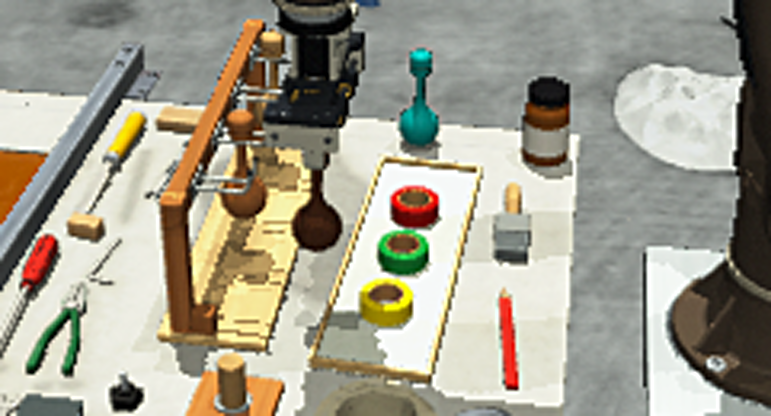

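The dark pestle hangs upright in the jaws at crop (318,225), clear of the hook. All three rolls are in place, with yellow at (386,300).

jog_arm:
  moves:
    - {"fingers":1,"xyz":[4,-0.9,0],"angular":[0,0,0]}
    - {"fingers":1,"xyz":[7.7,-1.8,0],"angular":[0,0,0]}
    - {"fingers":1,"xyz":[7.7,-1.8,0],"angular":[0,0,0]}
    - {"fingers":1,"xyz":[7.7,-1.8,3],"angular":[0,0,0]}
    - {"fingers":1,"xyz":[7.7,-1.8,5.5],"angular":[0,0,0]}
    - {"fingers":1,"xyz":[7.7,-1.8,6.5],"angular":[0,0,0]}
    - {"fingers":1,"xyz":[7.7,-1.8,7],"angular":[0,0,0]}
    - {"fingers":1,"xyz":[7.7,-1.8,7],"angular":[0,0,0]}

```text
clock: 23.4
position: [0.4422, 0.0293, 0.161]
ee_rot: [-0.0, 3.141, 0.0]
force: [0.1, 0.2, 0.5]
width: 0.321
```

```bash
python3 - <<'E'
from h import *
im,st=shot("side","s14"); print(st["position"],st["force"])
b=cv2.imread("pics/s14.png")[180:250,230:350]
cv2.imwrite("pics/c14.png",cv2.resize(b,None,fx=5,fy=5,interpolation=cv2.INTER_CUBIC))
E
```

```text
[0.4422402  0.02934754 0.16098646] [0.10974002 0.18725877 0.4735469 ]
```

View pics/c14.png

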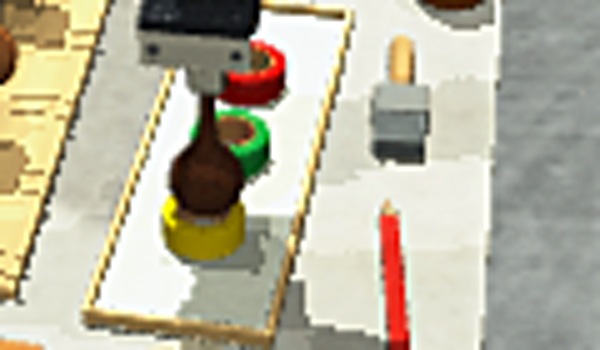

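The ball sits centred over the yellow core at crop (207,185), with about 7 mm still to go.

jog_arm:
  moves:
    - {"fingers":1,"xyz":[0,0,0.4],"angular":[0,0,0]}
    - {"fingers":1,"xyz":[0,0,0.7],"angular":[0,0,0]}
    - {"fingers":1,"xyz":[0,0,0.7],"angular":[0,0,0]}
    - {"fingers":1,"xyz":[0,0,0.7],"angular":[0,0,0]}

```text
clock: 23.95
position: [0.4422, 0.0293, 0.1541]
ee_rot: [-0.0, 3.14, 0.0]
force: [0.4, -0.8, 4.3]
width: 0.322
```

jog_arm:
  moves:
    - {"fingers":-0.3,"xyz":[0,0,0],"angular":[0,0,0]}
    - {"fingers":-0.3,"xyz":[0,0,0],"angular":[0,0,0]}
    - {"fingers":-0.3,"xyz":[0,0,0],"angular":[0,0,0]}
    - {"fingers":-0.3,"xyz":[0,0,-2],"angular":[0,0,0]}
    - {"fingers":-0.3,"xyz":[0,0,-6],"angular":[0,0,0]}
    - {"fingers":-0.3,"xyz":[0,0,-12],"angular":[0,0,0]}
    - {"fingers":-0.3,"xyz":[-6,-2.6,-12],"angular":[0,0,0]}
    - {"fingers":-0.3,"xyz":[-18.2,-8,-12],"angular":[0,0,0]}
    - {"fingers":-0.3,"xyz":[-18.2,-8,-12],"angular":[0,0,0]}
    - {"fingers":-0.3,"xyz":[-18.2,-8,-12],"angular":[0,0,0]}
    - {"fingers":-0.3,"xyz":[-18.2,-8,-12],"angular":[0,0,0]}

```text
clock: 25.32
position: [0.6236, -0.0508, 0.2728]
ee_rot: [-0.001, -3.14, -0.0]
force: [-0.9, 0.2, 0.5]
width: 0.651
```

```bash
python3 - <<'E'
from h import *
im,st=shot("wrist","w15",None,1.5); c=cam("wrist",st); roll(c,im,*Y,.03);roll(c,im,*G,.03);roll(c,im,*RD,.03)
go((.6238,-.0505,.196),180)
shot("side","s15")
E
```

```text
[293   0  49  49 579] [0.4523 0.0255 0.03  ]
[210   0  52  41 795] [ 0.448  -0.0708  0.03  ]
[126   0  52  39 777] [ 0.4469 -0.1697  0.03  ]
[262 302  57  17 746] [0.856  0.0084 0.03  ]
xyz [-0.1  -0.04  7.72] ang [ 0.    -0.001  0.   ]
```

View pics/w15.png

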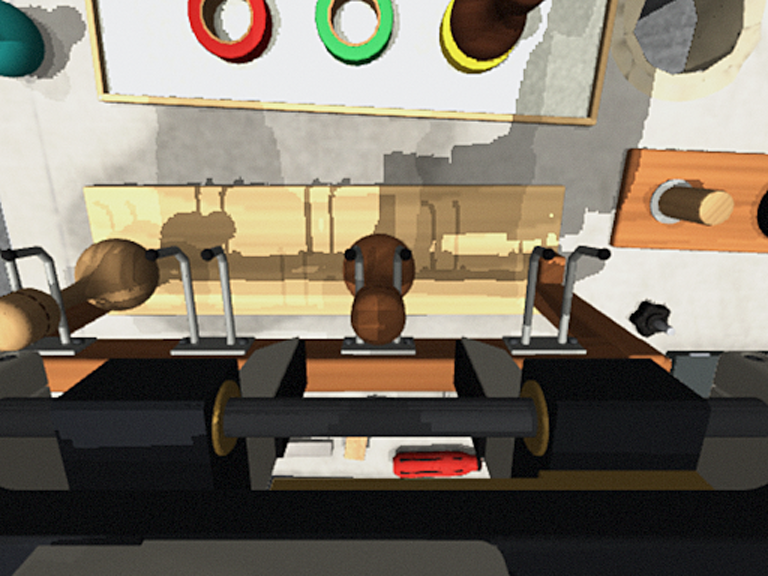

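The dark pestle stands in yellow, and the mid-brown knob is centred ahead of the jaws at (378,315). Red is at (230,25) and green at (354,27), both undisturbed.

jog_arm:
  moves:
    - {"fingers":-0.3,"xyz":[0,0,3],"angular":[0,0,0]}
    - {"fingers":-0.3,"xyz":[0,0,5],"angular":[0,0,0]}
    - {"fingers":-0.3,"xyz":[0,0,6.5],"angular":[0,0,0]}
    - {"fingers":-0.3,"xyz":[0,0,7.7],"angular":[0,0,0]}
    - {"fingers":-0.3,"xyz":[0,0,7.7],"angular":[0,0,0]}
    - {"fingers":-0.3,"xyz":[0,0,7.7],"angular":[0,0,0]}
    - {"fingers":1,"xyz":[0,0,7.7],"angular":[0,0,0]}
    - {"fingers":1,"xyz":[0,0,7.7],"angular":[0,0,0]}
    - {"fingers":1,"xyz":[0,0,7.7],"angular":[0,0,0]}
    - {"fingers":1,"xyz":[0,0,7.7],"angular":[0,0,0]}
    - {"fingers":1,"xyz":[0,0,7.7],"angular":[0,0,0]}

```text
clock: 26.8
position: [0.6238, -0.0508, 0.1969]
ee_rot: [-0.0, 3.141, -0.0]
force: [-0.4, 0.0, 0.5]
width: 0.319
```

jog_arm:
  moves:
    - {"fingers":1,"xyz":[0,0,-1.2],"angular":[0,0,0]}
    - {"fingers":1,"xyz":[0,0,-2.4],"angular":[0,0,0]}
    - {"fingers":1,"xyz":[0,0,-3.5],"angular":[0,0,0]}
    - {"fingers":1,"xyz":[0,0,-3.5],"angular":[0,0,0]}
    - {"fingers":1,"xyz":[0,0,-3.5],"angular":[0,0,0]}
    - {"fingers":1,"xyz":[2,0,-3.5],"angular":[0,0,0]}
    - {"fingers":1,"xyz":[4,0,-3.5],"angular":[0,0,0]}
    - {"fingers":1,"xyz":[6,0,-3.5],"angular":[0,0,0]}
    - {"fingers":1,"xyz":[8,0,-3.5],"angular":[0,0,0]}
    - {"fingers":1,"xyz":[10,0,-3.5],"angular":[0,0,0]}
    - {"fingers":1,"xyz":[10,0,-3.5],"angular":[0,0,0]}
    - {"fingers":1,"xyz":[10,0,-3.5],"angular":[0,0,0]}

```text
clock: 28.3
position: [0.5243, -0.0507, 0.2317]
ee_rot: [-0.0, 3.141, 0.0]
force: [-0.4, -1.1, -0.5]
width: 0.318
```

```bash
python3 - <<'E'
from h import *
im,st=shot("wrist","w16",None,1.5); print(st["position"],st["width"],st["force"]); c=cam("wrist",st); roll(c,im,*G,.03);roll(c,im,*RD,.03)
shot("side","s16")
go((.437,-.0705,.23),180)
E
```

```text
[ 0.52433375 -0.05066089  0.23172331] 0.31756777406902126 [-0.41112352 -1.06650351 -0.48322219]
[ 209   70   53   56 1147] [ 0.4369 -0.0706  0.03  ]
[ 121   69   54   56 1230] [ 0.4358 -0.1693  0.03  ]
xyz [ 8.74 -1.98  0.16] ang [0. 0. 0.]
```

jog_arm:
  moves:
    - {"fingers":1,"xyz":[4,-0.9,0],"angular":[0,0,0]}
    - {"fingers":1,"xyz":[8.7,-2,0],"angular":[0,0,0]}
    - {"fingers":1,"xyz":[8.7,-2,0],"angular":[0,0,0]}
    - {"fingers":1,"xyz":[8.7,-2,3],"angular":[0,0,0]}
    - {"fingers":1,"xyz":[8.7,-2,5.5],"angular":[0,0,0]}
    - {"fingers":1,"xyz":[8.7,-2,6.8],"angular":[0,0,0]}
    - {"fingers":1,"xyz":[8.7,-2,7.4],"angular":[0,0,0]}
    - {"fingers":1,"xyz":[8.7,-2,7.7],"angular":[0,0,0]}
    - {"fingers":1,"xyz":[8.7,-2,7.7],"angular":[0,0,0]}
    - {"fingers":1,"xyz":[8.7,-2,7.7],"angular":[0,0,0]}

```text
clock: 29.65
position: [0.4371, -0.0707, 0.1552]
ee_rot: [-0.0, 3.141, 0.0]
force: [-0.3, 0.4, -1.4]
width: 0.318
```

jog_arm:
  moves:
    - {"fingers":1,"xyz":[0,0,0.2],"angular":[0,0,0]}
    - {"fingers":1,"xyz":[0,0,0.2],"angular":[0,0,0]}
    - {"fingers":1,"xyz":[0,0,0.2],"angular":[0,0,0]}

```text
clock: 30.02
position: [0.4379, -0.0709, 0.1542]
ee_rot: [0.0, 3.139, -0.0]
force: [-1.7, -0.9, 14.6]
width: 0.319
```

```bash
python3 - <<'E'
from h import *
im,st=shot("side","s17"); print(st["position"],st["force"])
b=cv2.imread("pics/s17.png")[150:250,190:350]
cv2.imwrite("pics/c17.png",cv2.resize(b,None,fx=5,fy=5,interpolation=cv2.INTER_CUBIC))
E
```

```text
[ 0.4379411  -0.07090189  0.15420654] [-1.6870529  -0.89184575 14.55565433]
```

View pics/c17.png

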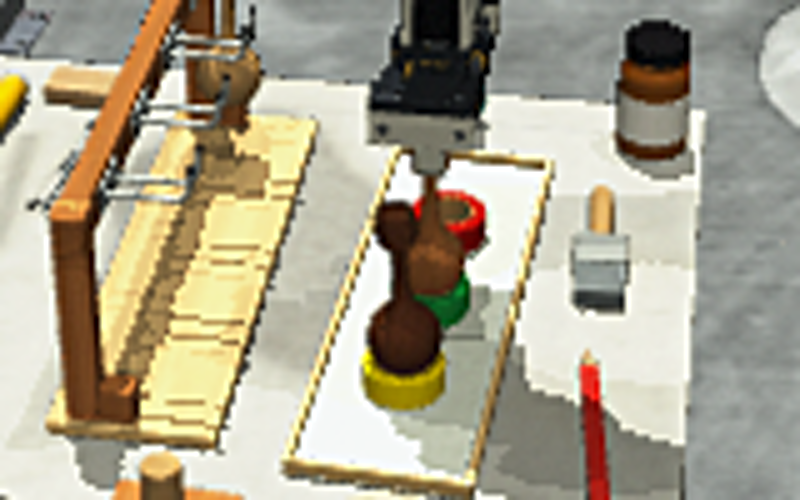

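Dark stands upright in yellow and mid-brown is seated in green at (435,280), with 14.6 N of contact. I'll ease off, release, and go to the light pestle.

jog_arm:
  moves:
    - {"fingers":1,"xyz":[0,0,-0.1],"angular":[0,0,0]}
    - {"fingers":-0.3,"xyz":[0,0,-0.1],"angular":[0,0,0]}
    - {"fingers":-0.3,"xyz":[0,0,-0.1],"angular":[0,0,0]}
    - {"fingers":-0.3,"xyz":[0,0,-0.1],"angular":[0,0,0]}
    - {"fingers":-0.3,"xyz":[0,0,-2],"angular":[0,0,0]}
    - {"fingers":-0.3,"xyz":[0,0,-6],"angular":[0,0,0]}
    - {"fingers":-0.3,"xyz":[0,0,-12],"angular":[0,0,0]}
    - {"fingers":-0.3,"xyz":[-19,-18.1,-12],"angular":[0,0,0]}
    - {"fingers":-0.3,"xyz":[-19,-18.1,-12],"angular":[0,0,0]}
    - {"fingers":-0.3,"xyz":[-19,-18.1,-12],"angular":[0,0,0]}
    - {"fingers":-0.3,"xyz":[-19,-18.1,-12],"angular":[0,0,0]}
    - {"fingers":-0.3,"xyz":[-19,-18.1,-12],"angular":[0,0,0]}

```text
clock: 31.58
position: [0.6279, -0.255, 0.2709]
ee_rot: [-0.004, -3.14, 0.002]
force: [-0.6, 0.1, -0.6]
width: 0.647
```

jog_arm:
  moves:
    - {"fingers":-0.3,"xyz":[0,0,0],"angular":[0,0,0]}
    - {"fingers":-0.3,"xyz":[0,0,0],"angular":[0,0,0]}

```text
clock: 31.82
position: [0.6262, -0.2503, 0.2728]
ee_rot: [0.002, -3.141, -0.002]
force: [-0.6, 0.1, -0.0]
width: 0.649
```

```bash
python3 - <<'E'
from h import *
im,st=shot("wrist","w18",None,1.5); print(st["position"]); c=cam("wrist",st); print(proj(c,(.627,-.252,.198))*1.5)
roll(c,im,*RD,.03)
E
```

```text
[ 0.62619832 -0.25032513  0.2728403 ]
[376.47187887 316.7482175 ]
[294   0  54  37 786] [ 0.4489 -0.1704  0.03  ]
```

View pics/w18.png

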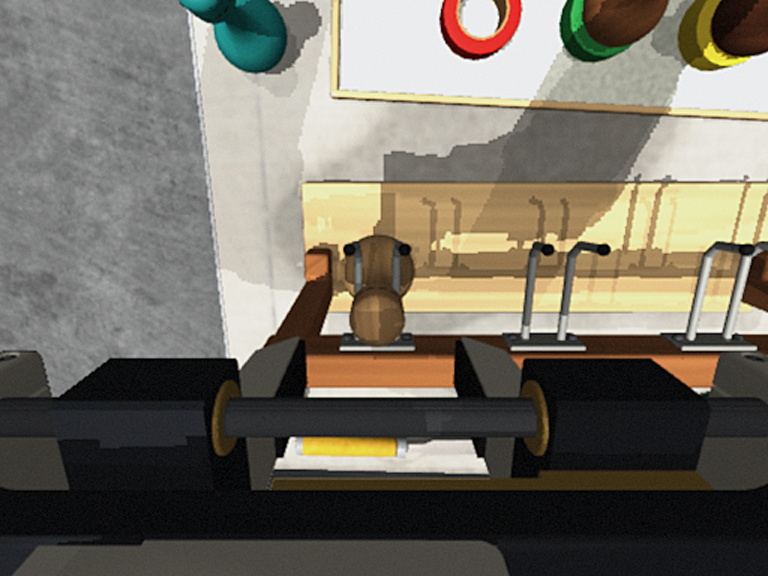

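The light knob is at (377,316), as predicted (376.5,316.7). The other two pestles stand in green and yellow, and red is free at (481,18).

jog_arm:
  moves:
    - {"fingers":-0.3,"xyz":[0,-0.1,3],"angular":[0,0,0]}
    - {"fingers":-0.3,"xyz":[0,-0.1,5],"angular":[0,0,0]}
    - {"fingers":-0.3,"xyz":[0,-0.1,6.5],"angular":[0,0,0]}
    - {"fingers":-0.3,"xyz":[0,-0.1,7.7],"angular":[0,0,0]}
    - {"fingers":-0.3,"xyz":[0,-0.1,7.7],"angular":[0,0,0]}
    - {"fingers":-0.3,"xyz":[0,-0.1,7.7],"angular":[0,0,0]}
    - {"fingers":1,"xyz":[0,-0.1,7.7],"angular":[0,0,0]}
    - {"fingers":1,"xyz":[0,-0.1,7.7],"angular":[0,0,0]}
    - {"fingers":1,"xyz":[0,-0.1,7.7],"angular":[0,0,0]}
    - {"fingers":1,"xyz":[0,-0.1,7.7],"angular":[0,0,0]}
    - {"fingers":1,"xyz":[0,-0.1,7.7],"angular":[0,0,0]}

```text
clock: 33.25
position: [0.6268, -0.2527, 0.1959]
ee_rot: [-0.0, 3.141, 0.0]
force: [0.2, 0.7, 1.7]
width: 0.318
```

jog_arm:
  moves:
    - {"fingers":1,"xyz":[0,0,-1.2],"angular":[0,0,0]}
    - {"fingers":1,"xyz":[0,0,-2.4],"angular":[0,0,0]}
    - {"fingers":1,"xyz":[0,0,-3.5],"angular":[0,0,0]}
    - {"fingers":1,"xyz":[0,0,-3.5],"angular":[0,0,0]}
    - {"fingers":1,"xyz":[0,0,-3.5],"angular":[0,0,0]}
    - {"fingers":1,"xyz":[2,0,-3.5],"angular":[0,0,0]}
    - {"fingers":1,"xyz":[4,0,-3.5],"angular":[0,0,0]}
    - {"fingers":1,"xyz":[6,0,-3.5],"angular":[0,0,0]}
    - {"fingers":1,"xyz":[8,0,-3.5],"angular":[0,0,0]}
    - {"fingers":1,"xyz":[10,0,-3.5],"angular":[0,0,0]}
    - {"fingers":1,"xyz":[10,0,-3.5],"angular":[0,0,0]}
    - {"fingers":1,"xyz":[10,0,-3.5],"angular":[0,0,0]}

```text
clock: 34.75
position: [0.5274, -0.2525, 0.2306]
ee_rot: [-0.001, 3.141, 0.0]
force: [0.2, 0.9, -1.0]
width: 0.322
```

```bash
python3 - <<'E'
from h import *
im,st=shot("wrist","w19",None,1.5); print(st["position"],st["width"],st["force"]); c=cam("wrist",st); roll(c,im,*RD,.03)
go((.4355,-.1695,.23),180)
E
```

```text
[ 0.5273886  -0.25251064  0.230613  ] 0.3215737248755869 [ 0.23202621  0.91163064 -0.98372569]
[ 298   66   55   57 1246] [ 0.4362 -0.1713  0.03  ]
xyz [9.2  8.3  0.06] ang [0.    0.    0.001]
```

jog_arm:
  moves:
    - {"fingers":1,"xyz":[4.6,4.1,0],"angular":[0,0,0]}
    - {"fingers":1,"xyz":[9.2,8.2,0],"angular":[0,0,0]}
    - {"fingers":1,"xyz":[9.2,8.2,0],"angular":[0,0,0]}
    - {"fingers":1,"xyz":[9.2,8.2,0],"angular":[0,0,0]}
    - {"fingers":1,"xyz":[9.2,8.2,3],"angular":[0,0,0]}
    - {"fingers":1,"xyz":[9.2,8.2,5.5],"angular":[0,0,0]}
    - {"fingers":1,"xyz":[9.2,8.2,6.8],"angular":[0,0,0]}
    - {"fingers":1,"xyz":[9.2,8.2,7.4],"angular":[0,0,0]}
    - {"fingers":1,"xyz":[9.2,8.2,7.7],"angular":[0,0,0]}
    - {"fingers":1,"xyz":[9.2,8.2,7.7],"angular":[0,0,0]}
    - {"fingers":1,"xyz":[9.2,8.2,7.7],"angular":[0,0,0]}

```text
clock: 36.17
position: [0.4351, -0.1708, 0.1542]
ee_rot: [-0.0, 3.141, -0.0]
force: [0.1, 0.6, 0.2]
width: 0.322
```

jog_arm:
  moves:
    - {"fingers":1,"xyz":[0,0,0.1],"angular":[0,0,0]}
    - {"fingers":1,"xyz":[0,0,0.1],"angular":[0,0,0]}
    - {"fingers":-0.3,"xyz":[0,0,0.1],"angular":[0,0,0]}
    - {"fingers":-0.3,"xyz":[0,0,0],"angular":[0,0,0]}
    - {"fingers":-0.3,"xyz":[0,0,0],"angular":[0,0,0]}
    - {"fingers":-0.3,"xyz":[0,0,-2],"angular":[0,0,0]}
    - {"fingers":-0.3,"xyz":[0,0,-6],"angular":[0,0,0]}
    - {"fingers":-0.3,"xyz":[0,0,-12],"angular":[0,0,0]}
    - {"fingers":-0.3,"xyz":[0,0,-18],"angular":[0,0,0]}
    - {"fingers":-0.3,"xyz":[-10,0,-18],"angular":[0,0,0]}
    - {"fingers":-0.3,"xyz":[-10,0,-18],"angular":[0,0,0]}
    - {"fingers":-0.3,"xyz":[-10,0,-18],"angular":[0,0,0]}

```text
clock: 37.67
position: [0.5366, -0.1699, 0.3327]
ee_rot: [0.003, -3.141, -0.0]
force: [-0.5, 0.4, -0.1]
width: 0.647
```

```bash
python3 - <<'E'
from h import *
im,st=shot("side","s20"); b=cv2.imread("pics/s20.png")[130:300,150:320]; a=cv2.resize(b,None,fx=3.5,fy=3.5,interpolation=cv2.INTER_CUBIC)
cv2.imwrite("pics/c20.png",a)
im,st=shot("wrist","w20"); c=cam("wrist",st); roll(c,im,*Y,.03);roll(c,im,*G,.03);roll(c,im,*RD,.03)
E
```

```text
[363  76  32  43 446] [0.4443 0.0137 0.03  ]
[299  72  24  42 187] [ 0.4381 -0.0862  0.03  ]
```

View pics/c20.png

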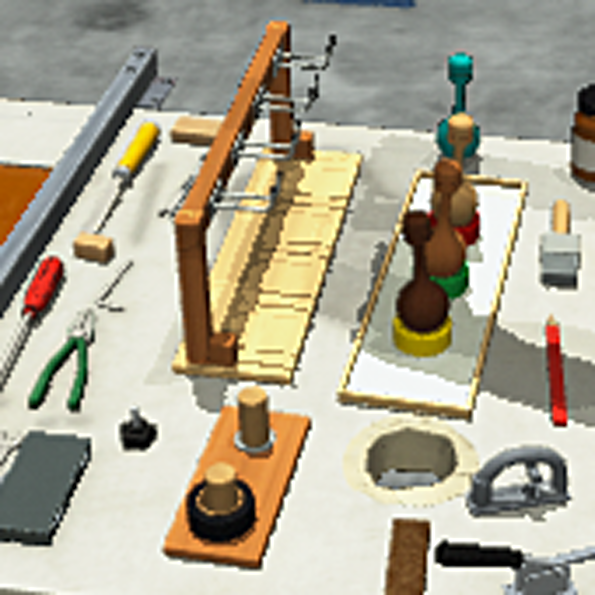

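```bash
python3 - <<'E'
from h import *
s=cam("side")
for p in ((.4415,.0292),(.437,-.0705),(.4352,-.1705)): print([((proj(s,(*p,z))-[150,130])*3.5).round(0) for z in (.018,.051,.15)])
a=load("s20")[0]; b,_=shot("side","s21"); print(np.abs(a[170:240,255:300].astype(int)-b[170:240,255:300]).mean())
E
```

```text
[array([423., 327.]), array([424., 302.]), array([425., 223.])]
[array([440., 273.]), array([440., 248.]), array([442., 171.])]
[array([452., 223.]), array([453., 199.]), array([455., 123.])]
2.094603174603175
```

The side view gives slight leans of up to about 4° for the dark pestle. I'll check the other direction numerically from one more wrist pose before handing in.

jog_arm:
  moves:
    - {"fingers":-0.3,"xyz":[-6,10,2],"angular":[0,0,0]}
    - {"fingers":-0.3,"xyz":[-6,10,2],"angular":[0,0,0]}
    - {"fingers":-0.3,"xyz":[-6,10,2],"angular":[0,0,0]}
    - {"fingers":-0.3,"xyz":[-6,10,2],"angular":[0,0,0]}
    - {"fingers":-0.3,"xyz":[-6,10,2],"angular":[0,0,0]}

```text
clock: 38.45
position: [0.594, -0.0725, 0.3143]
ee_rot: [0.004, 3.141, -0.001]
force: [-0.4, -0.7, 0.5]
width: 0.65
```

```bash
python3 - <<'E'
from h import *
im,st=shot("wrist","w22"); c=cam("wrist",st); print(st["position"])
hsv=cv2.cvtColor(im,cv2.COLOR_RGB2HSV)
for n,p in (("dark",(.4415,.0292)),("mid",(.437,-.0705)),("light",(.4352,-.1705))):
    b,k=proj(c,(*p,.051)),proj(c,(*p,.15)); print(n,"ball",b.round(1),"knob expected",k.round(1))
    # wood-coloured columns along rows at the expected knob
    for r in (int(k[1])-8,int(k[1]),int(k[1])+8):
        if 0<=r<384:
            x0=max(0,int(k[0])-45); row=hsv[r,x0:x0+90]; w=np.where((row[:,1]>70)&(row[:,0]<22))[0]+x0
            print(r,"wood cols",(w.min(),w.max(),len(w)) if len(w) else None)
    cm=np.array([tri((c,k),(c,k))[0]]) if 0 else None
a=load("s20")[0].astype(int); b2=shot("side","s22")[0]; print("side change",np.abs(a[170:240,262:285]-b2[170:240,262:285]).mean())
E
```

```text
[ 0.5939816  -0.07252716  0.31432542]
dark ball [333.2  44.7] knob expected [361.2  23.9]
15 wood cols None
23 wood cols (np.int64(333), np.int64(405), 31)
31 wood cols (np.int64(320), np.int64(405), 58)
mid ball [254.5  41. ] knob expected [255.   18.9]
10 wood cols (np.int64(237), np.int64(268), 32)
18 wood cols (np.int64(238), np.int64(267), 30)
26 wood cols (np.int64(237), np.int64(271), 35)
light ball [175.3  39.7] knob expected [147.8  17. ]
9 wood cols (np.int64(130), np.int64(165), 36)
17 wood cols (np.int64(132), np.int64(179), 48)
25 wood cols (np.int64(140), np.int64(191), 52)
side change 22.201242236024846
```

```bash
python3 - <<'E'
from h import *
for f in ("s17","s20","s22"):
    im=load(f)[0]; v=im.max(2)
    out=[]
    for r in (192,195,198,212,216,220):
        w=np.where((v[r,255:285]<110))[0]+255
        out.append((r,w.min(),w.max()) if len(w) else None)
    print(f,out)
im=load("w22")[0]; print([ (r,[tuple(im[r,c]) for c in (345,360,375)]) for r in (6,12,18,24,36)])
E
```

```text
s17 [(192, np.int64(265), np.int64(283)), (195, np.int64(265), np.int64(278)), (198, np.int64(266), np.int64(284)), (212, np.int64(265), np.int64(282)), (216, np.int64(264), np.int64(278)), (220, np.int64(264), np.int64(277))]
s20 [(192, np.int64(265), np.int64(284)), (195, np.int64(265), np.int64(279)), (198, np.int64(263), np.int64(284)), (212, np.int64(256), np.int64(282)), (216, np.int64(257), np.int64(278)), (220, np.int64(255), np.int64(277))]
s22 [(192, np.int64(265), np.int64(284)), (195, np.int64(265), np.int64(278)), (198, np.int64(266), np.int64(284)), (212, np.int64(265), np.int64(282)), (216, np.int64(264), np.int64(278)), (220, np.int64(255), np.int64(277))]
[(6, [(np.uint8(223), np.uint8(224), np.uint8(227)), (np.uint8(226), np.uint8(227), np.uint8(229)), (np.uint8(156), np.uint8(159), np.uint8(146))]), (12, [(np.uint8(221), np.uint8(223), np.uint8(226)), (np.uint8(220), np.uint8(223), np.uint8(226)), (np.uint8(152), np.uint8(154), np.uint8(140))]), (18, [(np.uint8(223), np.uint8(225), np.uint8(227)), (np.uint8(80), np.uint8(65), np.uint8(58)), (np.uint8(154), np.uint8(154), np.uint8(139))]), (24, [(np.uint8(210), np.uint8(210), np.uint8(214)), (np.uint8(46), np.uint8(24), np.uint8(18)), (np.uint8(164), np.uint8(165), np.uint8(150))]), (36, [(np.uint8(65), np.uint8(34), np.uint8(21)), (np.uint8(50), np.uint8(30), np.uint8(16)), (np.uint8(135), np.uint8(133), np.uint8(119))])]
```

```bash
python3 -c "
from h import *
print(job.sign_off(), arm.observe()['clock'])"
```

```text
the job is handed in; nothing more can be done
the job is handed in; nothing more can be done
```

I moved all three pestles on the rack into tape rolls in the drip tray and handed the job in at about 38.5 s of the 210 s. The sign-off gave no verdict.

- **Placement:** I laid all three rolls flat in the tray first. Then each pestle was lifted past its hook tips, drawn out and stood round end down: dark in yellow, mid-brown in green, light in red.
- **Left alone:** The black roll is still on its spindle, the rack is empty, and I saw nothing else on the bench disturbed.
- **Forces:** The highest force reading at the end of any move was 14.6 N, when seating the mid-brown pestle.

**Last checks:**
- **Standing:** All three pestles were standing, and the robot was clear above them.
- **Lean:** The mid-brown and light pestles lean up to about 3° by the side view. The dark one leans about 5° away from the robot, by both the side and wrist views. It had held steady for about 14 s, so I left it rather than regrasp it.
- **Disagreement:** A picture comparison of the tray changed by 22 grey levels between the last two side views. The dark pestle's knob edges were in the same place in both, so I took the change to be the arm's moving shadow.

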